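# Set the signal source three clicks up from its stop, then switch it on

## Robot

A 7-joint arm with a two-finger parallel gripper is mounted at the origin on a cart in front of the work surface, level with it; the furniture and walls round the work are solid. World frame = base frame: x ahead of the robot, y to its left, z up, the work surface at z = 0. Lengths are in mm, angles in degrees, forces in N, time in s.
With the tool pointing down it reaches from about 350 to 900 mm from the base axis. Payload 7.2 kg.
Tool frame: the origin (TCP) lies at the centre of the arm's flange, where the gripper is bolted on; the fingertips stand nose_length ahead of it and the grasp point (between the pads) lies 155 mm ahead of it (nose_length is the distance from the TCP to the fingertips, in mm); z points along the fingers, y is the line along which they close (so a half turn about z gives the same grasp; the last joint's range is limited). The gripper opens to 85 mm and grips with 20 to 120 N. Pads are 22 mm wide; open, the fingers measure 114 mm over their backs; the gripper's body (76 mm by 85 mm) begins 54 mm behind the grasp point. The pads swing forward as they close: fully open they stand 13 mm farther back than shut.
Start: joints at [66.051, 23.554, -0.728, 91.456, 0.321, 64.991, -4.71], TCP at [214.18, -587.154, 404.697] pointing down, gripper open.
Joint ranges: [-169.25, 169.25], [-16.82, 113.86], [-84.01, 82.57], [7.8, 145.47], [-59.2, 239.2], [7.22, 106.19], [-163.78, 163.78]. Speed limits (degrees/s): [136.94, 136.94, 172.46, 172.46, 180, 180, 180].

## Interface

Orientations are given as a 3x3 rotation matrix whose columns are the frame's x, y, z axes.
In Python, from workcell import move_ptp, line_to, set_joints, set_gripper, pause, ik, observe, snapshot, PlanningError, hand_in, trace, pinpoint, nose_length gives the robot as it stands. Calls block until the motion is done:
- move_ptp(position, orientation): joint-space move of the TCP to a pose.
- line_to(position, v=150, ori=None, until_force=None): straight line of the TCP; ori=None keeps the orientation; v is the mean speed in mm/s. With until_force (N) it stops when the force on the tool has changed by that much, and returns True; else False.
- set_joints(angles): joint-space move.
- set_gripper(opening, f_grip=None): finger opening in mm; f_grip is the grip in N (None keeps the last); returns when the fingers have stopped.
- pause(seconds).
- ik(position, orientation): joint angles nearest the present ones, or None.
- observe(): the state.
- snapshot(name): name is "side" or "top" or "wrist"; returns a dict with "frame" (384x512x3 uint8, red, green, blue), "fx", "fy", "cx", "cy" (pixels), "xyz" and "rotation" of the camera in the world. Camera axes: x right, y down, z forward; pixel columns grow to the right and rows downward; lengths in mm; the calibration is good to about 2 mm. A picture is of the moment at which its call begins. There is no depth.
A pose or a line that the arm cannot do raises PlanningError and nothing moves.
- hand_in(): hands the job in; it is judged then, once.
Trained networks look in a picture, given as the dict that the camera call returned (one of the last four; its "shot" number tells which), for a name from the list of things; names that differ only in an ending like _2 or _b are one class to them, and where a whole thing is asked for, a point or a joint stands for the part that bears it (a point fixed in the world has none). Each returns a list of dicts, best first, with "p" (0 to 1); they miss things now and then, are a little off and sometimes report something else, mostly with a low value. They report only what shows in the picture. A call takes as long as a camera call.
- trace(picture, label): "mask" (384x512 bool, what is visible of it) and "pixel" ([column, row] in pixels, amid what is visible of it).
- pinpoint(picture, label): "pixel" ([column, row] in pixels: a listed point, or the origin of a listed thing).
The state is a dict: "time": time; "joints": joint angles; "joint_velocities": joint speeds; "effort": joint torques, N m; "tool_pos": TCP position; "ee_rot": TCP orientation; "wrist_force": force on the tool from outside, world axes, zero at the start; "ft_torque": the same for the moment, N m; "finger_gap": finger opening in mm; "finger_force": force on a finger pad.
Only numpy, scipy, OpenCV 4.12 (cv2) and the standard library are available. Lean on these libraries where they do the work, as an engineer would, in place of code of your own. Each camera call takes 0.05 s, during which the arm holds its last target. There are 200 camera calls.

## Task

The battery signal source on the bench is off, and its level lever was left at some unknown setting. With the fingertips, push the lever left all the way to its stop (the quietest setting), then push it to the right by exactly three clicks and leave it resting in that notch; only then press down the far half of the red rocker, the half with the white bar, to switch the source on. Only push: do not pinch the lever, do not shove or lift the box, and leave the things around it where they are.

Things in the scene. Friction and masses are not known exactly. Their poses are not given: they have to be found in the camera images.
- signal_box: The signal source: flat grey metal case, black top panel and end bumpers, 236 mm long (y), 132 mm deep (x), loose on rubber feet, about 2.2 kg (varies 15 %); about 12 N or more sideways slides it. Origin: centre of the underside. x points away from the robot, y to its left (yaw within 0.35 rad). Two sockets stick 12 mm out of the front face.
- panel_centre (a point): Centre of the flat top panel, 56 mm above the bench; axes as the box. The end bumpers rise 3 mm higher. The lever's slot runs along y at x = -10 mm: the cap's centre is at y = +78 mm at the left stop and +6 mm at the right end. Seven white bars beyond the slot mark the notches, longer to the right. The rocker's centre is at x = -4, y = -66 mm; between slot and rocker the panel is clear.
- level (a joint): The level lever's place along its slot, m: 0 in the notch at the left stop, growing to the right (the box's -y). Seven notches 12 mm apart; 0.036 is the third click, 0.072 the last; it runs 1 mm past the end notches. A spring roller on a scalloped strip holds it: leaving a notch takes 3 to 9 N, falling to none half-way (6 mm on); from there it snaps into the next notch by itself.
- lever_cap (a point): Centre of the lever's black cap, 76.5 mm above the bench. The cap is 12 mm along the slot (the box's y), 22 mm across it (x) and 33 mm tall, its underside 4 mm above the panel and its top 93 mm above the bench, with a white line across. A thin blade is all that is below it. Axes as the box.
- power (a joint): Tilt of the red rocker switch, rad: 0 off (far half up), 0.20 on (far half fully down). It stays where it is left; about 3 N on the far half tilts it.
- rocker_far_half (a point): Middle of the upper face of the rocker's far half, with the white bar: the place to press. About 66 mm above the bench when off; it goes down 2.5 mm. The rocker is 24 mm wide (y) and 39 mm long (x), hinged across its middle 13 mm nearer the robot. 32 mm beyond this point stands a small lens, 4 mm high.
- flux_tin: Bystander, loose: a low round dark grey tin, 41 mm across and 19 mm tall, right of the box. Origin: centre of its underside.
- solder_spool: Bystander, loose: a reel of solder wire with brown ends, standing, 82 mm across and 75 mm tall, left of the box. Origin: centre of its underside.
- small_board: Bystander, loose: a green circuit board, 52 x 48 x 9 mm, left of the box, nearer the robot. Origin: centre of its underside.
- terminal_block: Bystander, loose: a white screw terminal block, 20 x 48 x 13 mm, right of the box. Origin: centre of its underside.

How it is judged:
By the outcome, as a careful person would: the job done as asked, in the order asked, and still so for the second after the job is handed in, with the robot touching nothing.
It also fails if it takes over 66 s, if anything falls off the work surface, if the arm or the gripper's body presses on something with over 40 N, if the wrist force passes 120 N, or if a joint passes its speed limit or range.

## Working session

There is one attempt and no reset: what is moved stays moved. The work goes in short steps, each a Python script; the robot and the scene stay as the last script left them, time stands still between calls to the robot, and variables do not carry over. Pictures are saved under pics/ and viewed, at most 10 in all, crops included, and the job is handed in when it is done.

```bash
mkdir -p pics; ls
cat > h.py <<'E'
import numpy as np, cv2
from workcell import *
def ray(s,px):
    R=np.array(s["rotation"]); d=R@np.array([(px[0]-s["cx"])/s["fx"],(px[1]-s["cy"])/s["fy"],1.0])
    return np.array(s["xyz"],float),d
def at_z(s,px,z):
    o,d=ray(s,px); return o+d*(z-o[2])/d[2]
def proj(s,p):
    c=np.array(s["rotation"]).T@(np.array(p,float)-np.array(s["xyz"])); return np.array([s["fx"]*c[0]/c[2]+s["cx"],s["fy"]*c[1]/c[2]+s["cy"]])
def save(s,n): cv2.imwrite("pics/"+n+".png",s["frame"][:,:,::-1])
E
python3 - <<'E'
from h import *
print(observe()["time"], nose_length)
Z=dict(signal_box=0,panel_centre=56,lever_cap=76.5,rocker_far_half=66,flux_tin=0,solder_spool=0,small_board=0,terminal_block=0)
ims=[]
for c in ("top","side"):
    s=snapshot(c); ims.append(s["frame"]); print(c,np.round(s["xyz"]),np.round(s["rotation"],2).tolist(),s["fx"])
    for n,z in Z.items():
        for r in pinpoint(s,n)[:2]: print(n,np.round(r["pixel"],1),round(r["p"],2),np.round(at_z(s,r["pixel"],z),1))
    save(s,c+"0")
E
```

```text
pics
0.0 173.4
top [349.  37. 910.] [[-0.01, -0.99, 0.13], [-1.0, 0.01, 0.02], [-0.02, -0.13, -0.99]] 346.38295505042134
signal_box [282.2 182. ] 0.85 [481.8 -18.4   0. ]
signal_box [212.3 168.8] 0.49 [519.4 167.7   0. ]
lever_cap [284.6 178.9] 0.63 [478.2 -19.6  76.5]
lever_cap [277.5 183.4] 0.48 [467.3  -2.2  76.5]
rocker_far_half [309.4 172.9] 0.5 [494.1 -81.5  66. ]
flux_tin [348.7 169.1] 0.46 [ 514.5 -194.9    0. ]
solder_spool [209.9 169. ] 0.59 [518.9 174.1   0. ]
small_board [223.  202.1] 0.58 [429.8 138.6   0. ]
terminal_block [346.1 197.8] 0.49 [ 438.2 -185.     0. ]
side [ 119. -599.  519.] [[0.89, -0.22, 0.39], [-0.45, -0.46, 0.77], [0.0, -0.86, -0.51]] 391.83931903356705
signal_box [289.6 239.2] 0.8 [494.6 -18.2   0. ]
panel_centre [285.4 219.8] 0.9 [480.6 -19.3  56. ]
lever_cap [280.8 206.1] 0.52 [481.8   3.8  76.5]
rocker_far_half [308.4 230.3] 0.71 [495.  -83.5  66. ]
flux_tin [349.5 283.3] 0.88 [ 525.6 -186.1    0. ]
flux_tin [281.6 206.6] 0.68 [545.1 105.1   0. ]
solder_spool [257.3 199.4] 0.91 [506.5 162.3   0. ]
solder_spool [309.6 232.3] 0.31 [547.9 -16.1   0. ]
terminal_block [305.3 294.7] 0.63 [ 434.8 -174.1    0. ]
```

Run:
```python
import cv2,numpy as np
a=cv2.imread("pics/top0.png")[110:250,180:380];b=cv2.imread("pics/side0.png")[150:320,200:400]
cv2.imwrite("pics/v1.png",np.hstack([cv2.resize(a,(400,280),interpolation=3),cv2.resize(b,(400,280*400//400),interpolation=3)]))
```

```text
(no output)
```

View pics/v1.png

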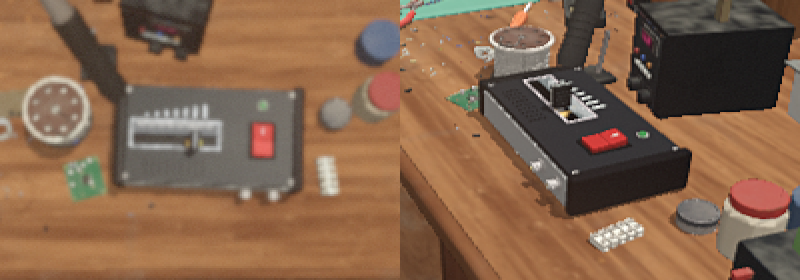

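The picture shows the box, with its lever right of mid-slot at about (192,143) in the left half and the red rocker at (262,140). A dark stand rises near the box's far-left corner. Next I'll use the wrist camera from above.

Run:
```python
from h import *
o=observe(); print(np.round(o["ee_rot"],3).tolist())
set_gripper(0)
yaw=np.radians(5)
c,s_=np.cos(yaw),np.sin(yaw)
# tool y along box y, z down
best=None
for sg in (1,-1):
    R=np.array([[-sg*c,-sg*s_,0],[-sg*s_,sg*c,0],[0,0,-1]]).T
    R=np.column_stack([np.cross(R[:,1],[0,0,-1]),R[:,1],[0,0,-1]])
    R[:,1]=[-sg*s_,sg*c,0]; R[:,0]=np.cross(R[:,1],R[:,2])
    q=ik([450,-20,420],R); print(sg,q,np.linalg.det(R))
    if q is not None and (best is None or abs(q[6])<best[0]): best=(abs(q[6]),R)
R=best[1]; move_ptp([440,-30,400],R)
s=snapshot("wrist"); save(s,"w0"); print(np.round(s["xyz"]),np.round(s["rotation"],2).tolist())
for n,z in dict(panel_centre=56,lever_cap=76.5,rocker_far_half=66,signal_box=0).items():
    for r in pinpoint(s,n)[:2]: print(n,np.round(r["pixel"],1),round(r["p"],2),np.round(at_z(s,r["pixel"],z),1))
o=observe();print(o["time"],o["tool_pos"],o["wrist_force"],o["finger_gap"],o["joints"])
```

```text
[[0.939, 0.343, 0.0], [0.343, -0.939, -0.0], [-0.0, 0.0, -1.0]]
1 [ 41.79942979  10.81141779 -50.49606514 110.80622301   9.38353978
  62.58412942  82.45658313] 1.0
-1 [ 25.97100976   7.93681431 -32.24039745 111.58995041   4.79598991
  61.76857647 -93.29385186] 1.0
[368. -38. 369.] [[-0.09, 0.95, 0.28], [1.0, 0.08, 0.02], [-0.0, 0.29, -0.96]]
panel_centre [259.6 210.4] 0.98 [487.5 -19.9  56. ]
lever_cap [281.8 213.1] 0.66 [480.6   1.6  76.5]
rocker_far_half [198.5 214. ] 0.77 [493.1 -84.   66. ]
signal_box [258.7 191.4] 0.96 [483.6 -20.2   0. ]
signal_box [391.6 165.7] 0.45 [437.1 138.2   0. ]
4.0667 [440.06993561 -30.38828579 399.93497431] [ 0.57728005 -0.37122423 -0.33018041] -0.23651832010586352 [ 42.39900236  10.9257919  -49.57213014 113.50811911   9.6089909
  59.71351363  83.40858681]
```

View pics/w0.png

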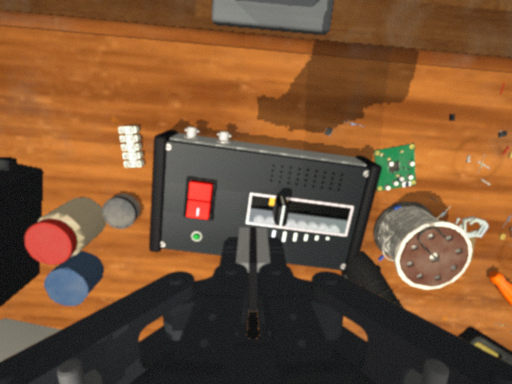

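Run:
```python
from h import *
a=cv2.imread("pics/w0.png")[120:320,150:410];b=cv2.imread("pics/side0.png")[40:240,180:360];c=cv2.imread("pics/top0.png")[60:210,170:300]
print([x.shape for x in (a,b,c)])
A=cv2.resize(a,None,fx=3,fy=3,interpolation=2)
cv2.imwrite("pics/v2.png",A)
B=cv2.resize(b,(400,444),interpolation=2);C=cv2.resize(c,(390,450),interpolation=2)[:444]
cv2.imwrite("pics/v3.png",np.hstack([B,C]))
```

```text
[(200, 260, 3), (200, 180, 3), (150, 130, 3)]
```

View pics/v2.png

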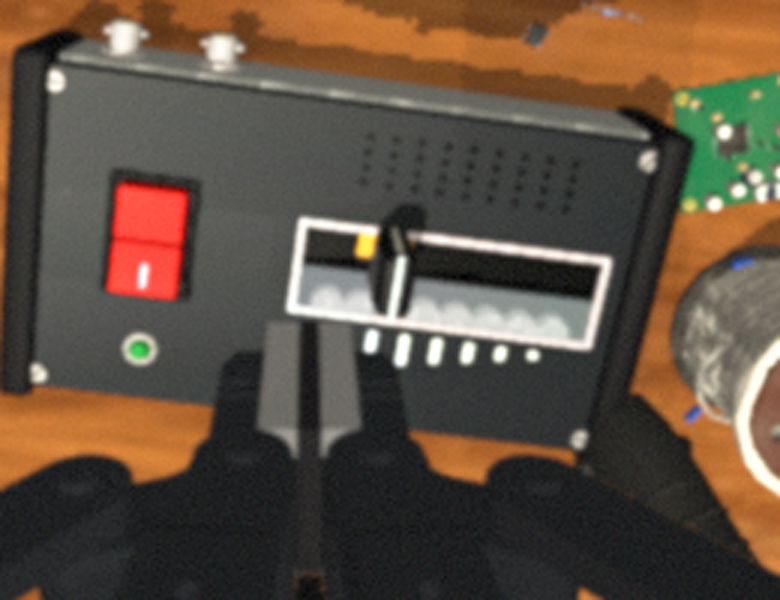

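View pics/v3.png

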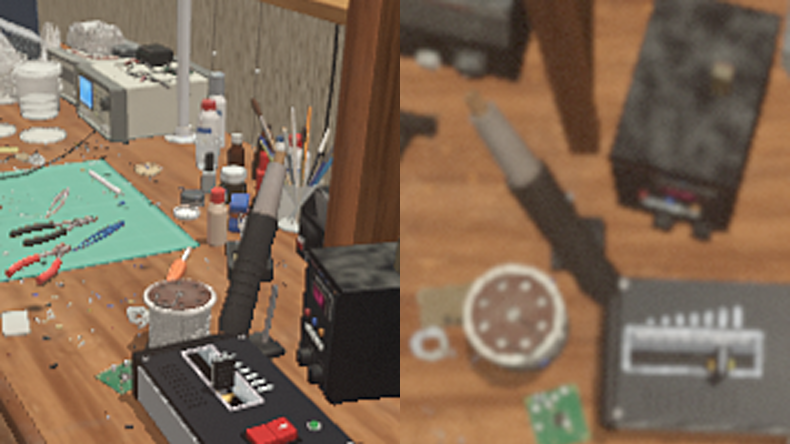

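The views show a soldering iron in a holder. Its lower end is beside the box's far-left corner and it leans up and away to the far left. I'll triangulate it and fit the box pose from the four panel screws at v2 (56,81), (38,372), (648,160) and (579,438).

Run:
```python
from h import *
s=snapshot("wrist");t=snapshot("top");sd=snapshot("side")
P=lambda u,v:(150+u/3,120+v/3)
W=lambda u,v,z:at_z(s,P(u,v),z)
sc=[W(*q,57) for q in [(56,81),(38,372),(648,160),(579,438)]]
fr=[W(*q,56.5) for q in [(300,217),(612,259),(592,350),(287,313)]]
print("screws",np.round(sc,1).tolist(),"ctr",np.round(np.mean(sc,0),1))
yl=lambda a,b:np.degrees(np.arctan2(-(b-a)[0],(b-a)[1]))
print("yaw",yl(sc[0],sc[2]),yl(sc[1],sc[3]),yl(fr[0],fr[1]),yl(fr[3],fr[2]))
print("xyaw",[np.degrees(np.arctan2(*(b-a)[[1,0]])) for a,b in ((sc[0],sc[1]),(sc[2],sc[3]))])
print("frame",np.round(fr,1).tolist(),np.round(np.mean(fr,0),1))
def tri(p1,p2):
    o1,d1=ray(t,p1);o2,d2=ray(sd,p2);k=np.linalg.lstsq(np.column_stack([d1,-d2]),o2-o1,rcond=None)[0]
    a,b=o1+d1*k[0],o2+d2*k[1];return np.round((a+b)/2),round(np.linalg.norm(a-b),1)
print("iron low",tri((236.7,157),(283.5,188.5)),"tip",tri((193,92),(305,110)))
yw=np.radians(np.mean([yl(sc[0],sc[2]),yl(sc[1],sc[3])]));c=np.mean(sc,0)
ex=np.array([np.cos(yw),np.sin(yw),0]);ey=np.array([-np.sin(yw),np.cos(yw),0])
loc=lambda p:np.round([(p-c)@ex,(p-c)@ey],1)
print("frame ctr local",loc(np.mean(fr,0)))
for q in [(403,245),(393,315)]: print("capline",loc(W(*q,93)))
for r in pinpoint(s,"lever_cap")[:1]: print("cap",loc(at_z(s,r["pixel"],76.5)))
for r in pinpoint(s,"rocker_far_half")[:1]: print("rock",loc(at_z(s,r["pixel"],66)))
print("rock img",loc(W(143,275,66)),"lens",loc(W(140,349,60)))
for n,z in (("panel_centre",56),("signal_box",0)):
    for r in pinpoint(t,n)[:1]+pinpoint(sd,n)[:1]: print(n,r["p"])
```

```text
screws [[426.6, -117.6, 57.0], [536.0, -123.2, 57.0], [436.5, 86.8, 57.0], [546.0, 81.4, 57.0]] ctr [486.3 -18.1  57. ]
yaw -2.7680844175842365 -2.8042688075374858 -3.0899870544860195 -2.535528458439066
xyaw [np.float64(-2.953009677045702), np.float64(-2.8202287320985224)]
frame [[467.7, -31.4, 56.5], [473.7, 81.1, 56.5], [509.7, 80.2, 56.5], [504.6, -33.1, 56.5]] [488.9  24.2  56.5]
iron low (array([541.,  97.,  56.]), np.float64(4.9)) tip (array([646., 180., 210.]), np.float64(1.1))
frame ctr local [ 0.6 42.4]
capline [-24.7  17.9]
capline [-0.7 18.6]
cap [-6.9 21.6]
rock [ 12.4 -69.5]
rock img [  7.5 -66. ] lens [ 38.8 -65.4]
panel_centre 0.66
panel_centre 0.83
signal_box 0.6
signal_box 0.93
```

```bash
cat >> h.py <<'E'
yw=np.radians(-2.83); C=np.array([485.5,-18.2,0])
ex=np.array([np.cos(yw),np.sin(yw),0]);ey=np.array([-np.sin(yw),np.cos(yw),0])
RT=np.column_stack([np.cross(ey,[0,0,-1]),ey,[0,0,-1.]])
N=173.4
def tcp(x,y,z): return (C+x*ex+y*ey+np.array([0,0,z+N])).tolist()   # z = fingertip height
def loc(p): d=np.array(p)-C; return np.array([d@ex,d@ey,d[2]])
def st():
    o=observe(); f=np.array(o["wrist_force"]); l=loc(o["tool_pos"])-[0,0,N]
    return round(o["time"],2),np.round(l,2),np.round([f@ex,f@ey,f[2]],2)
E
python3 - <<'E'
from h import *
move_ptp(tcp(-10,-22,130),RT); print(st())
line_to(tcp(-10,-22,76),v=80); print(st())
sd=snapshot("side");w=snapshot("wrist");print(np.round(proj(sd,np.array(tcp(-10,-22,76))-[0,0,N])))
print([ (round(r["p"],2),loc(at_z(w,r["pixel"],76.5)).round(1)) for r in pinpoint(w,"lever_cap")[:1]])
a=cv2.resize(sd["frame"][150:270,220:360,::-1],None,fx=3.2,fy=3.2,interpolation=2);b=cv2.resize(w["frame"][90:290,170:370,::-1],(350,350))
im=np.zeros((384,800,3),np.uint8);im[:384,:448]=a[:384];im[:350,450:800]=b;cv2.imwrite("pics/v4.png",im)
E
```

```text
(5.01, array([-10.11, -21.48, 130.11]), array([0.02, 0.91, 0.38]))
(5.83, array([ -9.83, -21.82,  76.08]), array([-0.23, -0.32, -0.16]))
[288. 217.]
[(0.62, array([-9.5, 17.7, 76.5]))]
```

View pics/v4.png

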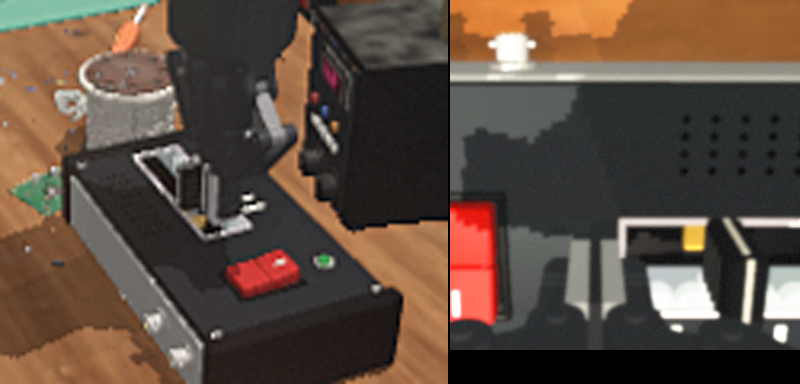

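Left half: the closed fingertips stand at about (218,225), right of the cap at (188,190), with the tip close to where I predicted it. The rocker at (262,270) is clear. Now I'll probe contact.

Run:
```python
from h import *
line_to(tcp(-10,-22,70),v=60); print(st())
print(line_to(tcp(-10,8,70),v=15,until_force=2.0)); print(st())
```

```text
(6.23, array([-10.17, -22.08,  69.7 ]), array([-0.96, -0.05,  0.29]))
True
(7.53, array([-10.11,  -1.58,  69.77]), array([-0.2 , -0.46,  0.59]))
```

Run:
```python
from h import *
for y in [0,1,2,3,4,5,6,8,10,12]+list(range(16,53,4)):
    h=line_to(tcp(-10,y,70),v=20,until_force=11); a=st(); print(a[0],a[1][1],a[2],h)
    if h: break
w=snapshot("wrist")
print([ (round(r["p"],2),loc(at_z(w,r["pixel"],76.5)).round(1)) for r in pinpoint(w,"lever_cap")[:1]],[ (round(r["p"],2),loc(at_z(w,r["pixel"],56)).round(1)) for r in pinpoint(w,"panel_centre")[:1]])
save(w,"w5")
```

```text
7.78 -1.06 [ 0.2  -5.58 -0.26] False
8.03 -0.76 [ 1.23 -7.45  0.48] False
8.28 1.77 [ 0.72 -2.34 -1.46] False
8.53 3.5 [-0.71  0.22 -0.04] False
8.78 4.34 [0.59 1.08 0.61] False
9.03 5.14 [ 0.12 -0.52  0.28] False
9.28 6.08 [ 0.58 -0.49 -0.31] False
9.53 8.16 [0.72 0.76 0.34] False
9.78 10.08 [-0.48  1.01 -0.58] False
10.03 11.67 [ 0.18 -2.19  0.38] False
10.38 16.71 [ 0.35 -0.03  1.1 ] False
10.73 20.27 [-0.69 -0.58  0.56] False
11.08 23.8 [-0.4  -2.2  -0.55] False
11.43 28.67 [ 0.35 -0.75 -0.33] False
11.78 32.27 [-0.33  0.15  0.26] False
12.13 35.77 [ 0.24 -3.39  0.5 ] False
12.48 40.68 [-0.67  0.22  0.44] False
12.83 44.27 [-0.34 -0.24  0.06] False
13.18 48.25 [-0.76 -0.29 -0.06] False
13.53 52.28 [-0.45 -0.28 -0.6 ] False
[(0.72, array([-6.6, 72.1, 76.5]))] [(0.72, array([ 0.7, -0.8, 56. ]))]
```

Run:
```python
from h import *
for y in list(np.arange(54,63,0.5)):
    h=line_to(tcp(-10,y,70),v=15,until_force=6); a=st(); print(a[0],a[1][1],a[2],h)
    if h or a[2][1]<-7: break
w=snapshot("wrist");sd=snapshot("side");save(sd,"s6");save(w,"w6")
print([ (round(r["p"],2),loc(at_z(w,r["pixel"],76.5)).round(1)) for r in pinpoint(w,"lever_cap")[:1]],[ (round(r["p"],2),loc(at_z(w,r["pixel"],56)).round(1)) for r in pinpoint(w,"panel_centre")[:1]])
a=cv2.resize(sd["frame"][150:270,220:360,::-1],None,fx=3.2,fy=3.2,interpolation=2);b=cv2.resize(w["frame"][90:290,170:370,::-1],(350,350))
im=np.zeros((384,800,3),np.uint8);im[:384,:448]=a[:384];im[:350,450:800]=b;cv2.imwrite("pics/v5.png",im)
```

```text
13.97 54.13 [ 0.26 -0.5  -0.03] False
14.22 54.52 [ 0.49 -0.78  0.57] False
14.47 55.03 [-0.76 -0.03  0.85] False
14.72 55.53 [0.18 0.32 0.45] False
14.97 56.05 [ 0.2  -0.49  0.81] False
15.22 56.54 [ 0.38 -0.46  0.16] False
15.47 57.03 [-0.64 -0.62 -0.14] False
15.72 57.55 [ 0.76 -0.   -0.44] False
15.97 58.03 [-0.16  1.01 -0.64] False
16.22 58.31 [-0.27 -1.21  0.27] False
16.47 58.59 [ 0.05 -3.15  0.82] False
16.72 58.82 [ 0.15 -5.04  1.67] False
16.97 59.01 [ 0.   -6.09  1.27] False
17.22 59.2 [-0.29 -8.32  3.18] False
[(0.82, array([-7. , 78.6, 76.5]))] [(0.97, array([ 0.4, -1.1, 56. ]))]
```

View pics/v5.png

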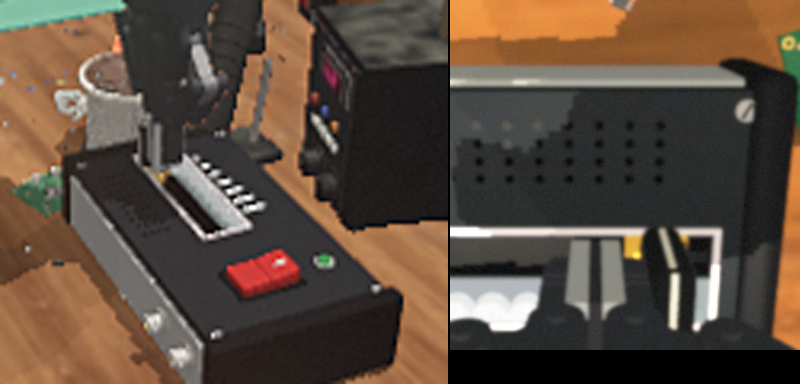

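The cap is at the left stop: right half (680,280), against the slot's left end. Force rises steadily from a finger position of y≈58.2. Next I'll go over it and push right in fine steps, watching for clicks.

```bash
cat >> h.py <<'E'
def cap():
    w=snapshot("wrist"); r=pinpoint(w,"lever_cap")[:1]; return w,[(round(q["p"],2),loc(at_z(w,q["pixel"],76.5)).round(1)) for q in r]
E
python3 - <<'E'
from h import *
line_to(tcp(-10,50,70),v=60); line_to(tcp(-10,50,108),v=120); line_to(tcp(-10,107,108),v=120); line_to(tcp(-10,107,70),v=80); print(st())
line_to(tcp(-10,99.5,70),v=25); print(st())
for y in np.arange(98.5,87,-0.7):
    h=line_to(tcp(-10,y,70),v=15,until_force=11); a=st(); print(a[0],a[1][1],a[2],h)
    if h: break
w,c=cap(); print(c); save(w,"w7")
E
```

```text
(19.46, array([-10.02, 107.15,  69.75]), array([-1.03,  0.49, -0.07]))
(19.91, array([-9.92, 99.21, 70.19]), array([-0.37, -0.72,  0.12]))
20.16 98.47 [-0.18 -0.29 -0.67] False
20.41 97.82 [ 0.29  0.68 -0.13] False
20.66 97.41 [-0.74  2.12 -0.42] False
20.91 97.07 [ 0.36  6.01 -1.98] False
21.16 95.63 [-0.45  2.6  -0.84] False
21.41 94.65 [0.29 1.59 0.29] False
21.66 94.03 [0.04 1.22 0.82] False
21.91 93.4 [-0.42  0.32  1.07] False
22.16 92.73 [0.15 0.41 0.31] False
22.41 92.02 [ 0.82  0.36 -0.75] False
22.66 91.33 [-0.17 -0.2   0.27] False
22.91 90.68 [-0.14 -0.43  0.53] False
23.16 90.02 [ 0.45  0.22 -0.09] False
23.41 89.33 [-0.15  0.05  0.57] False
23.66 88.67 [ 0.03 -0.4   0.43] False
23.91 87.93 [ 0.67 -0.05  0.11] False
24.16 87.26 [-1.22 -0.54 -0.9 ] False
[(0.58, array([-8.6, 65.3, 76.5]))]
```

Run:
```python
from h import *
for y in list(np.arange(86.5,79,-0.7))+[77,75.5]:
    h=line_to(tcp(-10,y,70),v=15,until_force=11); a=st(); print(a[0],a[1][1],a[2],h)
    if h: break
w,c=cap(); print(c); save(w,"w8")
```

```text
24.51 86.46 [-0.2   0.18 -0.07] False
24.76 85.78 [ 0.23  0.85 -0.52] False
25.01 85.36 [-0.59  1.72 -0.14] False
25.26 85.01 [-0.84  5.21 -0.37] False
25.51 84.7 [-0.13  6.84 -2.19] False
25.76 82.88 [-0.04  2.52  0.89] False
26.01 81.77 [-0.13  0.99  0.51] False
26.26 81.27 [-0.31  0.7   0.55] False
26.51 80.72 [ 0.25  1.19 -0.4 ] False
26.76 80.05 [1.09 0.42 0.11] False
27.01 79.34 [-0.26 -0.41 -1.01] False
27.32 76.81 [-0.08 -0.12  0.88] False
27.57 75.4 [-0.6  -0.15  0.45] False
[(0.77, array([-8.4, 53.6, 76.5]))]
```

Run:
```python
from h import *
for y in list(np.arange(74.5,65.9,-0.7)):
    h=line_to(tcp(-10,y,70),v=15,until_force=11); a=st(); print(a[0],a[1][1],a[2],h)
    if h: break
w,c=cap(); print(c)
line_to(tcp(-10,74,70),v=80); line_to(tcp(-10,74,110),v=120); line_to(tcp(-30,-40,120),v=150)
w,c=cap(); sd=snapshot("side");print(c,[(round(q["p"],2),loc(at_z(w,q["pixel"],66)).round(1)) for q in pinpoint(w,"rocker_far_half")[:1]],[(round(q["p"],2),loc(at_z(sd,q["pixel"],66)).round(1)) for q in pinpoint(sd,"rocker_far_half")[:1]],[(round(q["p"],2),loc(at_z(w,q["pixel"],56)).round(1)) for q in pinpoint(w,"panel_centre")[:1]]);print(st())
a=cv2.resize(sd["frame"][150:270,220:360,::-1],None,fx=3.2,fy=3.2,interpolation=2);b=cv2.resize(w["frame"][50:300,120:370,::-1],(350,350))
im=np.zeros((384,800,3),np.uint8);im[:384,:448]=a[:384];im[:350,450:800]=b;cv2.imwrite("pics/v6.png",im)
```

```text
27.93 74.42 [-1.01  0.13 -0.9 ] False
28.18 73.79 [-0.94 -0.15 -0.73] False
28.43 73.41 [-0.46  2.23 -0.94] False
28.68 73.09 [-0.16  4.92 -1.26] False
28.93 71.66 [-0.1   2.75  0.33] False
29.18 70.68 [-0.01  1.12  0.21] False
29.43 70.04 [0.36 1.16 0.49] False
29.68 69.42 [-0.05 -0.03  0.56] False
29.93 68.75 [ 0.54 -0.19 -0.44] False
30.18 68.02 [0.25 0.15 0.66] False
30.43 67.33 [ 0.11 -0.17 -0.05] False
30.68 66.69 [-0.01 -0.3   0.13] False
30.93 66.03 [ 0.37  0.43 -1.03] False
[(0.58, array([-7.1, 42.3, 76.5]))]
[(0.57, array([-6.9, 42.5, 76.5]))] [(0.82, array([  9.2, -66.8,  66. ]))] [(0.45, array([ 21. , -58.8,  66. ]))] [(0.92, array([-1.8, -0.6, 56. ]))]
(32.98, array([-29.93, -39.39, 119.97]), array([ 0.44, -0.38, -0.27]))
```

View pics/v6.png

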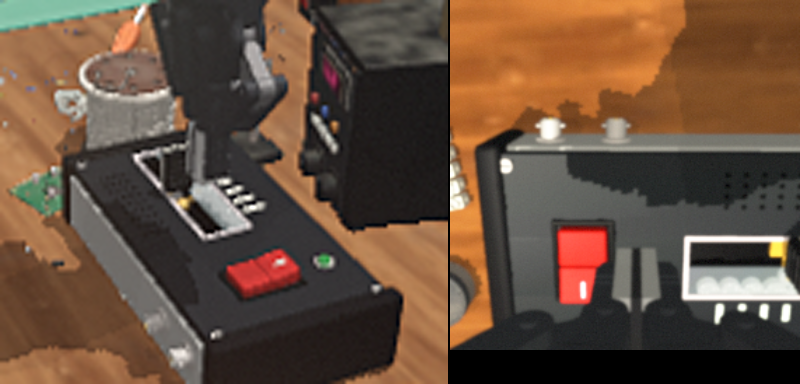

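The cap sits in the third notch, measured y≈42.4 against an expected 42. The rocker's far half with the white bar is at right-half (583,288). Now I'll press it.

Run:
```python
from h import *
line_to(tcp(12,-66,120),v=120); line_to(tcp(12,-66,75),v=80); print(st())
for z in np.arange(72,55,-1):
    h=line_to(tcp(12,-66,z),v=15,until_force=12); a=st(); print(a[0],a[1],a[2],h)
    if h or a[2][2]>13: break
line_to(tcp(12,-66,110),v=100); line_to(tcp(-60,-30,180),v=150)
w,c=cap(); sd=snapshot("side"); print(c,[(round(q["p"],2),loc(at_z(w,q["pixel"],64)).round(1)) for q in pinpoint(w,"rocker_far_half")[:1]],[(round(q["p"],2),loc(at_z(w,q["pixel"],56)).round(1)) for q in pinpoint(w,"panel_centre")[:1]]);print(st())
a=cv2.resize(sd["frame"][150:270,220:360,::-1],None,fx=3.2,fy=3.2,interpolation=2);b=cv2.resize(w["frame"][80:280,150:350,::-1],(350,350),interpolation=2)
im=np.zeros((384,800,3),np.uint8);im[:384,:448]=a[:384];im[:350,450:800]=b;cv2.imwrite("pics/v7.png",im)
```

```text
(34.26, array([ 12.13, -65.8 ,  74.93]), array([-0.17, -0.79, -0.53]))
34.61 [ 12.   -66.04  72.12] [-0.19  0.11 -0.37] False
34.86 [ 12.   -66.04  71.02] [-0.85  0.16 -0.31] False
35.11 [ 11.97 -66.    69.95] [0.51 0.81 0.52] False
35.36 [ 11.95 -65.99  68.92] [ 0.06  0.59 -0.28] False
35.61 [ 11.97 -66.02  67.93] [-0.01  0.1   0.51] False
35.86 [ 11.97 -66.    66.95] [-0.13  0.16  0.02] False
36.11 [ 12.14 -65.98  66.07] [ 0.63  0.22 -0.36] False
36.36 [ 12.21 -65.97  65.09] [-0.03 -0.7   1.43] False
36.61 [ 12.09 -66.    64.01] [2.69 0.18 2.2 ] False
36.86 [ 12.2  -65.99  63.16] [ 1.99 -0.42  4.08] False
37.11 [ 12.27 -65.83  62.92] [-0.92 -0.08 14.37] False
[(0.76, array([-2.6, 41. , 76.5]))] [(0.58, array([  9.7, -66. ,  64. ]))] [(0.64, array([-2.2,  0.5, 56. ]))]
(38.85, array([-59.79, -30.16, 179.49]), array([0.61, 0.8 , 0.33]))
```

View pics/v7.png

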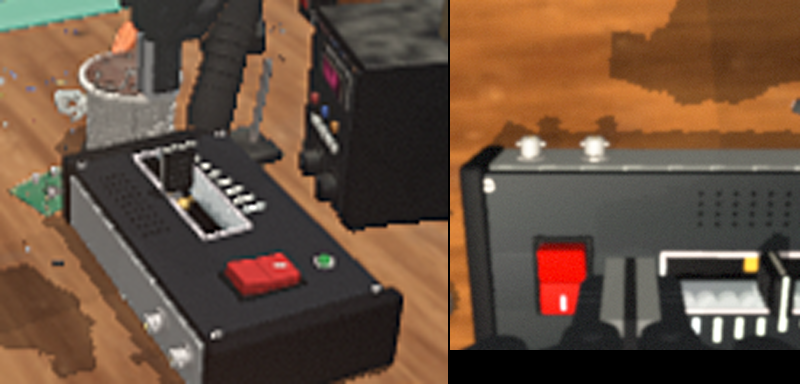

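The rocker has tilted with its far half down, left half (285,265), and it pressed against a hard stop at 14 N. The lever is still in its notch at right-half (775,280), and the box hasn't moved.

```bash
python3 -c "
from h import *
print(hand_in())"
```

```text
the job is handed in; nothing more can be done
None
```

Job handed in at about 39 s of the 66 s limit: the lever was pushed to its left stop, then three clicks right (cap measured at about 42 mm, as expected), and then the rocker's far half was pressed to its stop; the final pictures show the box unmoved, though I did not re-measure the bystanders.

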